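# Wedge the rocking weighing slab

### The arm

A 6-joint arm with a two-finger parallel gripper is mounted at the origin on a cart in front of the work surface, level with it; the furniture and walls round the work are solid. World frame = base frame: x ahead of the robot, y to its left, z up, the work surface at z = 0. Lengths are in m, angles in rad, forces in N, time in s.
With the tool pointing down it reaches from about 0.35 to 0.85 m from the base axis. Payload 8.1 kg.
Tool frame: the origin (TCP) lies between the finger pads; the fingertips stand 11 mm ahead of it and the grasp point (between the pads) lies 8 mm behind it (robot.tips_ahead is the distance from the TCP to the fingertips, in m); z points along the fingers, y is the line along which they close (so a half turn about z gives the same grasp; the last joint's range is limited). The gripper opens to 93 mm and grips with 3 to 60 N. Pads are 15 mm wide; open, the fingers measure 128 mm over their backs; the gripper's body (75 mm by 188 mm) begins 65 mm behind the grasp point.
Start: joints at [1.166, 0.13, 1.488, -0, 1.523, -0.085], TCP at [0.189, 0.57, 0.23] pointing down, gripper open.
Joint ranges: [-2.96, 2.96], [-0.89, 2.26], [0.02, 2.5], [-1.34, 4.48], [0, 2.73], [-2.66, 2.66]. Speed limits (rad/s): [2.39, 2.39, 2.79, 3.14, 3.14, 3.14].

### API

Orientations are given as a rotation vector (axis times angle).
In Python, from plant import robot gives the robot as it stands. The module is installed in compiled form; this text tells all that it offers.
- The arm moves only by the tool move_arm, never from a script. Its argument "deltas" is one flat list of numbers, 7 for each row, row after row: the shift along the tool's x, y, z in m, then the turn, a rotation vector about the tool's x, y, z in rad, then the opening, from 0 (shut) to 1 (fully open). A call has 1 to 12 rows; each row is the pose to reach, as a shift and turn from the pose commanded when the call began, along the tool's axes at that moment; what a row does not reach only later rows make up. A row lasts 1/8 s, in which the tool goes at most 62.5 mm and 10.7 degrees, less where a joint would pass 70% of its speed; a pose out of reach is approached as far as the arm can. A call with a gripper value outside its range is refused whole. The fingers move at their own pace and stop on an object; "squeeze" is the grip in N (left out, the last holds). Time passes only in rows, so rows that repeat a pose let the fingers close. It gives the time, the measured TCP pose, the force, the opening and the grip force at its end, in the units of the state.
- robot.read_state(): the state, without advancing time (a new reading comes with each control period).
- robot.read_camera(name): name is "scene" or "side" or "wrist"; returns (picture, depth): 400x640x3 uint8, red, green, blue; 400x640 float32, m along the optical axis (not along the pixel's ray), 0 where there is no reading.
- robot.camera_model(name): a dict with "K" (3x3 intrinsics, pixels), "k1" (the pictures are not rectified: a ray, as slopes to the right and down, at radius r is drawn at 1 + k1 r^2 times it, then the intrinsics apply), "R" (3x3) and "t" (3): a world point X has camera coordinates R X + t; the wrist camera has in their place "tool_from_camera" (4x4, takes a point from camera to tool coordinates, whose origin is the TCP and whose axes are the flange's). Camera axes: x right, y down, z forward; pixel columns grow to the right and rows downward; lengths in m; the calibration is good to about 2 mm. A picture is of the moment at which its call begins: read the wrist's pose just before it. camera_model takes no time and is no camera call.
- robot.close_job(): hands the job in; it is judged then, once.
Trained networks look in the newest picture that a camera, given by its name, has taken for a name from the list of things; names that differ only in an ending like _2 or _b are one class to them, and where a whole thing is asked for, a point or a joint stands for the part that bears it (a point fixed in the world has none). Each returns a list of dicts, best first, with "confidence" (0 to 1); they miss things now and then, are a little off and sometimes report something else, mostly with a low value. They report only what shows in the picture. A call takes as long as a camera call.
- robot.recognise(camera, label): "uv" ([column, row] in pixels, amid what is visible of it).
The state is a dict: "t": time; "q": joint angles; "dq": joint speeds; "joint_torque": joint torques, N m; "tool_pos": TCP position; "orientation": TCP orientation; "force": force on the tool from outside, world axes, zero at the start; "wrist_torque": the same for the moment, N m; "opening": finger opening in m; "gripper_force": force on a finger pad.
Only numpy, scipy, OpenCV 4.12 (cv2) and the standard library are available. Lean on these libraries where they do the work, as an engineer would, in place of code of your own. Each camera call takes 0.05 s, during which the arm holds its last target. There are 200 camera calls.

### The job

The marble weighing slab under the pocket scale rocks, because one foot, at the corner that has no raised rim, is too short. Without grasping or lifting anything, push the wooden wedge along the table, thin end first, under that short foot until it is snug and the slab no longer rocks, without jacking the slab up out of level. Then prove it by pressing down firmly with the fingertips on the slab's top right above that foot: the corner must not sink; leave the wedge carrying that corner, the scale on the slab and the things around undisturbed.

Things in the scene. Friction and masses are not known exactly. Their poses are not given: they have to be found in the camera images.
- slab: white-grey marble slab, 200 mm along its x, 180 mm along its y, about 2.4 kg, on four round rubber feet of 20 mm diameter centred at x = +-82, y = +-72 mm. Underside 24 mm, top 50 mm above the table. Origin: centre of the slab at table height; z up. The foot at (-82, -72) mm is short: its sole hangs 4.5 to 8 mm (unknown) above the table; the slab rests level on the other three
- slab_center (a point): centre of the slab's top face, 50 mm above the table, under the scale; its axes are the slab's. An 18 mm wide raised rim, 22 mm higher than the top, runs along the slab's +x and +y edges; the corner with the short foot is the one without rims
- press_spot (a point): point on the slab's top face right above the centre of the short foot, 18 mm in from both edges, 50 mm above the table when level; free for pressing. While unwedged, a press of about 2 N or more here rocks the corner down until the short foot touches the table. Its axes are the slab's
- wedge: loose plain beech wedge lying flat, 80 mm long (x), 40 mm wide (y), about 70 g; top slopes straight from 2 mm high at the thin end (+x) to 18 mm at the thick end (-x). Origin: middle of its underside. It starts outside the slab's -y edge, thin end roughly towards the short foot, up to 20 mm out of line and 0.2 rad askew. Pushing needs under 1 N, but over 6 N once it carries the foot
- wedge_thin (a point): middle of the wedge's thin edge, at table height, 40 mm along +x from the wedge's origin
- wedge_back (a point): middle of the wedge's upright back face at the thick end (40 mm wide, 18 mm high), 9 mm above the table: the place to push
- scale: black pocket scale, 121 x 72 mm, 19 mm high, lying loose on the middle of the slab; origin at the centre of its underside. It is to stay where it lies
- gear: bystander: brass-coloured index gear, 50 mm diameter, 16 mm high, lying near the slab; origin at the centre of its underside
- dish: bystander: shallow dish, 45 mm diameter, 10 mm high; origin at the centre of its underside
- jar: bystander: small jar with white cap, 30 mm diameter, 42 mm high; origin at the centre of its underside

How it is judged:
By the outcome, as a careful person would: the job done as asked, in the order asked, and still so for the second after the job is handed in, with the robot touching nothing.
It also fails if it takes over 67 s, if anything falls off the work surface, if the arm or the gripper's body presses on something with over 40 N, if the wrist force passes 120 N, or if a joint passes its speed limit or range.

## Working session

There is one attempt and no reset: what is moved stays moved. The work goes in short steps, Python scripts to look and compute and a tool call to move; the robot and the scene stay as the last step left them, time stands still between calls to the robot, and variables do not carry over. Pictures are saved under pics/ and viewed, at most 10 in all, crops included, and the job is handed in when it is done.

Besides the shell and the picture viewer there is one more tool, called by a JSON object that holds its "op" and its "data". move_arm: Moves the arm, as the interface text tells. Its arguments: {"type":"object","properties":{"deltas":{"type":"array","items":{"type":"number"}},"squeeze":{"type":"number"}},"required":["deltas"]}

```bash
mkdir -p pics; cat > h.py <<'E'
import numpy as np, cv2
from plant import robot
from scipy.spatial.transform import Rotation as Ro
def cam(name):
    s=robot.read_state(); pic,d=robot.read_camera(name); m=robot.camera_model(name)
    if 'R' in m: R=np.array(m['R']);t=np.array(m['t']); A=np.eye(4);A[:3,:3]=R.T;A[:3,3]=-R.T@t
    else:
        T=np.eye(4);T[:3,:3]=Ro.from_rotvec(s['orientation']).as_matrix();T[:3,3]=s['tool_pos']
        A=T@np.array(m['tool_from_camera'])
    return pic,d,np.array(m['K']),m['k1'],A
def ray(uv,K,k1,A):
    p=cv2.undistortPoints(np.array([[uv]],float),K,np.array([k1,0,0,0.]))[0,0]
    return A[:3,3],A[:3,:3]@np.array([p[0],p[1],1])
def atz(uv,z,K,k1,A):
    o,d=ray(uv,K,k1,A); return o+d*(z-o[2])/d[2]
def cloud(d,K,k1,A):
    h,w=d.shape; uv=np.stack(np.meshgrid(np.arange(w),np.arange(h)),-1).reshape(-1,1,2).astype(float)
    p=cv2.undistortPoints(uv,K,np.array([k1,0,0,0.])).reshape(h,w,2)
    c=np.concatenate([p,np.ones((h,w,1))],-1)*d[...,None]
    return c@A[:3,:3].T+A[:3,3]
E
python3 - <<'E'
from h import *
print(robot.read_state(), robot.tips_ahead)
for n in ['scene','side','wrist']:
    pic,d,K,k1,A=cam(n); cv2.imwrite(f'pics/{n}0.png',pic[...,::-1]); P=cloud(d,K,k1,A)
    print(n,A[:3,3].round(3))
    for l in ['slab','press_spot','slab_center','wedge','wedge_thin','wedge_back','scale','gear','dish','jar']:
        r=robot.recognise(n,l)[:1]
        for x in r:
            u,v=np.round(x['uv']).astype(int); print(l,x['confidence'],u,v,P[v,u].round(3) if d[v,u]>0 else None)
E
```

```text
{'t': 0.0, 'q': array([ 1.16556644e+00,  1.31139083e-01,  1.48925134e+00, -2.47808405e-05,
        1.52298780e+00, -8.54123924e-02]), 'dq': array([1.63412959e-04, 1.33758630e-04, 4.99272831e-04, 1.40124530e-03,
       7.31399437e-06, 1.15222070e-03]), 'joint_torque': array([ 1.33813592e-03, -5.59848154e+01, -4.91754806e+01,  7.69465906e-02,
        3.54085502e-02, -1.44261953e-04]), 'tool_pos': array([0.1884192 , 0.56908498, 0.22861595]), 'orientation': array([-5.00162602e-01, -3.10110635e+00,  2.72988477e-03]), 'force': array([ 0.13938261, -0.59433002, -0.54065466]), 'wrist_torque': array([-0.02257426,  0.02712208,  0.00878604]), 'gripper_force': 0.0, 'opening': 0.09279736577133389} 0.011
scene [ 0.049 -0.635  0.454]
slab 0.88 292 194 [0.576 0.217 0.054]
press_spot 0.81 295 194 [0.585 0.216 0.053]
slab_center 0.58 294 198 [0.568 0.195 0.052]
wedge 0.58 309 229 [0.539 0.076 0.015]
wedge_thin 0.53 306 232 [0.521 0.063 0.017]
wedge_back 0.59 308 231 [0.529 0.066 0.016]
scale 0.68 296 185 [0.604 0.242 0.068]
gear 0.56 227 214 [0.403 0.277 0.01 ]
dish 0.52 228 212 [0.408 0.283 0.013]
side [ 0.293 -0.604  0.515]
slab 0.63 310 164 [0.593 0.216 0.052]
press_spot 0.33 305 218 [0.529 0.072 0.012]
slab_center 0.43 310 164 [0.593 0.216 0.052]
wedge 0.77 306 218 [0.53  0.069 0.014]
wedge_thin 0.71 308 214 [0.54  0.085 0.011]
wedge_back 0.61 304 219 [0.525 0.066 0.015]
scale 0.69 313 152 [0.612 0.246 0.065]
gear 0.59 225 179 [0.407 0.285 0.013]
dish 0.55 296 298 [ 0.444 -0.121  0.001]
wrist [0.12  0.592 0.386]
gear 0.57 184 378 [0.395 0.305 0.01 ]
```

View pics/scene0.png

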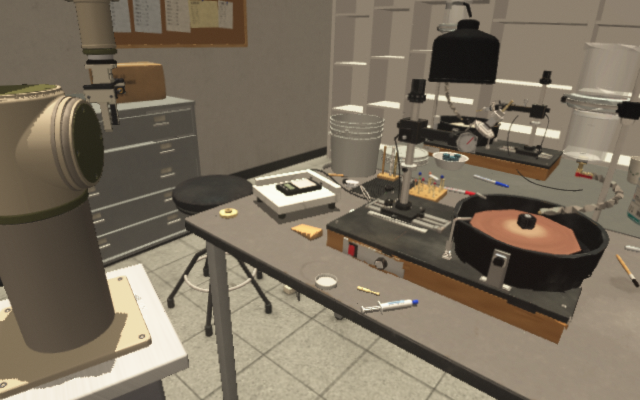

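View pics/side0.png

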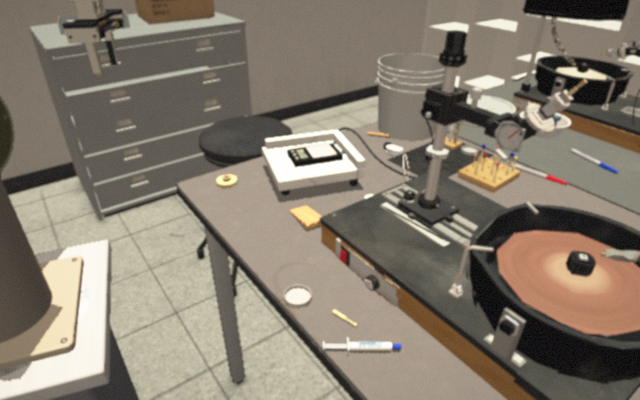

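The scene and side views agree: slab at about (292,194) / (310,164), with its rims on the far sides. The wedge is at (307,231) / (306,217), just in front of the slab's near edge, and the gear is at (228,213) / (226,180). The dark bench fixture stands right of the wedge. Next I'll measure the geometry and the obstacles.

```bash
python3 - <<'E'
from h import *
np.set_printoptions(suppress=True,precision=3)
m=robot.camera_model('wrist'); print(np.array(m['tool_from_camera']),np.array(m['K'])[0,0])
Ps=[]
for n in ['scene','side']:
    pic,d,K,k1,A=cam(n);P=cloud(d,K,k1,A);ok=d>0
    box=ok&(P[...,0]>.4)&(P[...,0]<.8)&(P[...,1]>.08)&(P[...,1]<.4)
    top=box&(abs(P[...,2]-.05)<.008)
    print(n,top.sum(),cv2.minAreaRect(P[top][:,:2].astype(np.float32)))
    w=ok&(P[...,0]>.45)&(P[...,0]<.6)&(P[...,1]>.0)&(P[...,1]<.12)&(P[...,2]>.004)&(P[...,2]<.03)
    print('wedge',w.sum(),cv2.minAreaRect(P[w][:,:2].astype(np.float32)))
    Ps.append(P[ok])
P=np.vstack(Ps); s=(P[:,0]>.3)&(P[:,0]<.9)&(P[:,1]>-.3)&(P[:,1]<.4);P=P[s]
# height map, 4cm
print('cols x .3..; rows y')
for y in np.arange(.4,-.3,-.04):
    r=[]
    for x in np.arange(.3,.9,.04):
        k=(P[:,0]>=x)&(P[:,0]<x+.04)&(P[:,1]<y)&(P[:,1]>=y-.04)
        r.append('%4d'%(P[k,2].max()*1000) if k.any() else '   .')
    print('%.2f'%y,*r)
E
```

```text
[[ 0.001 -0.965 -0.261  0.073]
 [ 1.     0.001 -0.    -0.   ]
 [ 0.    -0.261  0.965 -0.156]
 [ 0.     0.     0.     1.   ]] 338.73642087643805
scene 1302 ((0.6394622325897217, 0.27953118085861206), (0.2382519245147705, 0.2604777216911316), 87.03770446777344)
wedge 275 ((0.5155134201049805, 0.06202147901058197), (0.12447059899568558, 0.10136858373880386), 33.068363189697266)
side 2372 ((0.6392673254013062, 0.28315675258636475), (0.24436144530773163, 0.25943803787231445), 86.97848510742188)
wedge 378 ((0.5375844836235046, 0.08329874277114868), (0.04138016328215599, 0.07127942889928818), 5.069847583770752)
cols x .3..; rows y
0.40 -729 -732    3    3    4    4    3 -732 -730 -731 -729   58    2    4  200    .
0.36    3    3    4    4    4   74   74   75   75   74   74   61    2   17  200    .
0.32    4    3   19   12    4   53   67   67   66   74   74   59    3   20   19    .
0.28    3    4   12   13    3   54   68   69   68   74   74   50    4   19   20    .
0.24    3    4    4    4    4   53   68   68   69   73   73   33   28   11   12    .
0.20    3    4    3    3    4   53   53   5
[... 368 characters left out ...]
 67 -729    .
0.00    .    .    3    3    3   67   71   67   71  258  298  208   67   67   65    .
-0.04    .    .    4    4    3   65   68   67   68  298  385  353   67   67   66    .
-0.08    .    .    2   12   11   25   68   68   67  278  349  314   67   67   66    .
-0.12    .    .    0   12   11    3   68   68   68   72  285  286   71   66    .    .
-0.16    .    .    .    2    8    6   67   68   68   70  296  316  267    .    .    .
-0.20    .    .    .   13   14    6   50   68   68  153  306  353  298  150  149    .
-0.24    .    .    .    2   14   14   11   68  154  154  132  363  131  154  150    .
-0.28    .    .    .   -1    3    3    3   66  152  131  133  133  133  131  150    .
```

{"op": "move_arm", "data": {"deltas": [-0.44,-0.35,0,0,0,0,0,-0.44,-0.35,0,0,0,0,0,-0.44,-0.35,0,0,0,0,0,-0.44,-0.35,0,0,0,0,0,-0.44,-0.35,0,0,0,0,0,-0.44,-0.35,0,0,0,0,0,-0.44,-0.35,0,0,0,0,0,-0.44,-0.35,0,0,0,0,0,-0.44,-0.35,0,0,0,0,0,-0.44,-0.35,0,0,0,0,0,-0.44,-0.35,0,0,0,0,0,-0.44,-0.35,0,0,0,0,0]}}

```text
t: 3.25
tool_pos: [0.4957, 0.1002, 0.2297]
orientation: [-0.497, -3.102, -0.0]
force: [0.4, -0.3, -0.4]
opening: 0.0007
gripper_force: 0.0
```

```bash
python3 - <<'E'
from h import *
np.set_printoptions(suppress=True,precision=3)
s=robot.read_state();print(s['t'],s['q'],s['tool_pos'],np.abs(s['dq']).max())
pic,d,K,k1,A=cam('wrist'); cv2.imwrite('pics/w1.png',pic[...,::-1]); P=cloud(d,K,k1,A)
np.savez('w1.npz',pic=pic,d=d,K=K,k1=k1,A=A)
for l in ['slab','press_spot','wedge','wedge_thin','wedge_back','gear','jar']:
    for x in robot.recognise('wrist',l)[:1]:
        u,v=np.round(x['uv']).astype(int); print(l,x['confidence'],u,v,P[v,u])
E
```

```text
3.25 [ 0.098 -0.127  1.746  0.     1.523 -1.155] [0.496 0.1   0.23 ] 0.008242347083238294
slab 0.59 518 197 [0.565 0.285 0.065]
press_spot 0.74 521 196 [0.572 0.296 0.051]
wedge 0.85 318 214 [0.535 0.086 0.013]
wedge_thin 0.65 320 216 [0.538 0.087 0.012]
wedge_back 0.68 321 212 [0.534 0.09  0.012]
gear 0.85 467 42 [0.407 0.288 0.017]
```

View pics/w1.png

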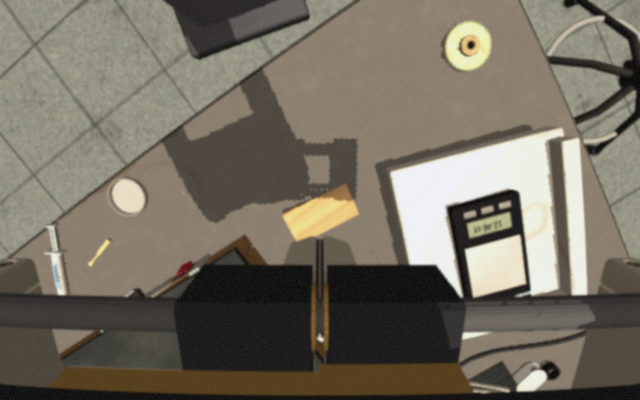

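The wedge is at about (320,212) with its thin end to the right. The slab's rimless corner is at (390,168), with the near edge running down to (407,260). The gear at (467,45) is clear. The closed fingers hide the image's lower middle. Next I'll fit both outlines.

```bash
cat > fit.py <<'E'
from h import *
np.set_printoptions(suppress=True,precision=4)
z=np.load('w1.npz');pic,d,K,k1,A=z['pic'],z['d'],z['K'],float(z['k1']),z['A']
P=cloud(d,K,k1,A);hsv=cv2.cvtColor(pic,cv2.COLOR_RGB2HSV)
print('table z',np.median(P[120:150,230:300,2][:],),P[280:290,60:80,2].mean())
w=(hsv[...,1]>90)&(hsv[...,2]>120);w[:170]=0;w[250:]=0;w[:,:270]=0;w[:,370:]=0
w=w.astype(np.uint8)
n,lab,st,_=cv2.connectedComponentsWithStats(w);i=1+st[1:,4].argmax();c=cv2.findContours((lab==i).astype(np.uint8),cv2.RETR_EXTERNAL,cv2.CHAIN_APPROX_NONE)[0][0]
q=cv2.boxPoints(cv2.minAreaRect(c));print('wedge px',q.tolist(),st[i])
ap=cv2.approxPolyDP(c,4,True)[:,0];print(ap.tolist())
for p in ap: print(p,'z0',atz(p,0,K,k1,A)[:2],'z10',atz(p,.01,K,k1,A)[:2],'z18',atz(p,.018,K,k1,A)[:2])
s=(hsv[...,1]<60)&(hsv[...,2]>170);s[:,:372]=0
# near (-y) edge & -x edge of the top by row/column scanning
E1=[(np.where(s[r])[0][0],r) for r in range(180,258,4)]
E2=[(c,np.where(s[:,c])[0][0]) for c in range(400,540,6)]
for E in (E1,E2):
    X=np.array([atz(e,.05,K,k1,A)[:2] for e in E],np.float32);vx,vy,x0,y0=cv2.fitLine(X,cv2.DIST_HUBER,0,.01,.01).ravel();print('edge',E[0],E[-1],'dir',np.degrees(np.arctan2(vy,vx)),x0,y0,np.abs((X-[x0,y0])@[-vy,vx]).max())
E
python3 fit.py
```

```text
table z 0.0012749009633396813 0.008264427609023742
wedge px [[280.5135803222656, 212.8619842529297], [344.8212585449219, 182.4004364013672], [360.2760314941406, 215.0271453857422], [295.9683532714844, 245.4886932373047]] [ 282  184   77   58 2409]
[[344, 184], [282, 214], [295, 241], [358, 214]]
[344 184] z0 [0.5136 0.1245] z10 [0.5113 0.1245] z18 [0.5095 0.1244]
[282 214] z0 [0.5254 0.0435] z10 [0.5228 0.0456] z18 [0.5208 0.0472]
[295 241] z0 [0.5627 0.0469] z10 [0.5592 0.0489] z18 [0.5564 0.0504]
[358 214] z0 [0.5537 0.1296] z10 [0.5504 0.1295] z18 [0.5477 0.1293]
edge (np.int64(391), 180) (np.int64(408), 256) dir -2.9265664 0.56528085 0.16833016 0.0006332958
edge (400, np.int64(169)) (538, np.int64(133)) dir 86.92591 0.50769526 0.23358478 0.11739817
```

```bash
cat >> fit.py <<'E'
print('--- fit')
from scipy.optimize import minimize
mask=(lab==i).astype(np.uint8)
def proj(X):
    C=(X-A[:3,3])@A[:3,:3]; a=C[:,:2]/C[:,2:];r2=(a**2).sum(1,keepdims=True);a=a*(1+k1*r2);return a@np.diag([K[0,0],K[1,1]])+K[:2,2]
B=np.array([[.04,y,z] for y in(-.02,.02) for z in(0,.002)]+[[-.04,y,z] for y in(-.02,.02) for z in(0,.018)])
def cost(p):
    c,s_=np.cos(p[2]),np.sin(p[2]);X=B@np.array([[c,s_,0],[-s_,c,0],[0,0,1]])+[p[0],p[1],0]
    h=cv2.convexHull((proj(X)*16).round().astype(np.int32));m=np.zeros(mask.shape,np.uint8);cv2.fillConvexPoly(m,h,1,cv2.LINE_8,4)
    return 1-(m&mask).sum()/(m|mask).sum()
best=min((minimize(cost,[.536,.086,a],method='Nelder-Mead',options=dict(initial_simplex=[[.536,.086,a],[.542,.086,a],[.536,.092,a],[.536,.086,a+.1]])) for a in(1.6,1.68,1.75)),key=lambda r:r.fun)
x,y,a=best.x;D=np.array([np.cos(a),np.sin(a)])
print(best.fun,best.x,'yaw',np.degrees(a),'thin',best.x[:2]+.04*D,'back',best.x[:2]-.04*D)
for px in ([390,168],): print('slab corner',atz(px,.05,K,k1,A))
for px in([243,237],[265,262]): print('lathe',P[px[1],px[0]],atz(px,.067,K,k1,A))
q=P[(d>0)&(P[...,1]<.06)&(P[...,0]>.44)&(P[...,0]<.62)&(P[...,2]>.03)&(P[...,2]<.08)];print(len(q))
E
python3 fit.py | sed -n '/---/,$p'
python3 - <<'E'
from h import *
for n in ['side','scene']:
    pic,d,K,k1,A=cam(n);P=cloud(d,K,k1,A);q=P[(d>0)&(P[...,2]>.025)&(P[...,2]<.08)]
    for x in np.arange(.48,.64,.02):
        k=q[(q[:,0]>x)&(q[:,0]<x+.02)&(q[:,1]<.12)&(q[:,1]>-.1)]
        print(n,round(x,2),len(k),k[:,1].max().round(3) if len(k) else None)
    m=[ (l,[ (np.round(P[int(r['uv'][1]),int(r['uv'][0])],3),r['confidence']) for r in robot.recognise(n,l)[:2]]) for l in['jar','dish']];print(m)
E
```

```text
--- fit
0.04603174603174598 [0.5379 0.0887 1.6814] yaw 96.3378495720817 thin [0.5334 0.1285] back [0.5423 0.049 ]
slab corner [0.501 0.173 0.05 ]
lathe [ 0.5326 -0.0051  0.019 ] [0.5188 0.0117 0.067 ]
lathe [0.573  0.0057 0.0114] [0.5513 0.0231 0.067 ]
4498
side 0.48 0 None
side 0.5 0 None
side 0.52 213 0.0
side 0.54 758 0.005
side 0.56 401 0.012
side 0.58 404 0.015
side 0.6 420 0.02
side 0.62 428 0.026
side 0.64 460 0.064
[('jar', []), ('dish', [(array([ 0.442, -0.125,  0.003]), 0.91)])]
scene 0.48 0 None
scene 0.5 0 None
scene 0.52 179 -0.004
scene 0.54 554 0.004
scene 0.56 183 0.008
scene 0.58 170 0.014
scene 0.6 181 0.02
scene 0.62 192 0.023
scene 0.64 209 0.062
[('jar', []), ('dish', [(array([ 0.452, -0.115,  0.003]), 0.51)])]
```

{"op": "move_arm", "data": {"deltas": [-0.066,-0.046,0.02,0,0,0.18,0,-0.066,-0.046,0.08,0,0,0.36,0,-0.066,-0.046,0.08,0,0,0.54,0,-0.066,-0.046,0.08,0,0,0.72,0,-0.066,-0.046,0.08,0,0,0.9,0,-0.066,-0.046,0.08,0,0,1.05,0,-0.066,-0.046,0.08,0,0,1.143,0,-0.066,-0.046,0.08,0,0,1.143,0,-0.066,-0.046,0.08,0,0,1.143,0]}}

```text
t: 5.08
tool_pos: [0.5445, 0.0345, 0.1496]
orientation: [-2.096, -2.34, 0.0]
force: [0.6, -0.2, -1.6]
opening: 0.0003
gripper_force: 0.0
```

```bash
python3 - <<'E'
from h import *
np.set_printoptions(suppress=True,precision=4)
s=robot.read_state();print(s['t'],s['q'],s['tool_pos'],Ro.from_rotvec(s['orientation']).as_matrix()[:,:2].T,s['force'])
pic,d,K,k1,A=cam('wrist'); cv2.imwrite('pics/w2.png',pic[...,::-1]); P=cloud(d,K,k1,A)
np.savez('w2.npz',pic=pic,d=d,K=K,k1=k1,A=A)
q=P[(d>0)]
for x in np.arange(.44,.6,.02):
    k=q[(q[:,0]>x)&(q[:,0]<x+.02)&(q[:,1]<.06)&(q[:,1]>-.1)&(q[:,2]>.03)&(q[:,2]<.08)]
    print(round(x,2),len(k),k[:,1].max() if len(k) else None)
E
```

```text
5.075 [-0.0306  0.0358  1.7361 -0.      1.3698 -0.1407] [0.5445 0.0345 0.1496] [[-0.1098  0.994  -0.    ]
 [ 0.994   0.1098 -0.0001]] [ 0.5564 -0.2319 -1.6325]
0.44 0 None
0.46 0 None
0.48 0 None
0.5 0 None
0.52 0 None
0.54 225 -0.026897999175742926
0.56 374 0.009724710382994453
0.58 842 0.015051528229145003
```

View pics/w2.png

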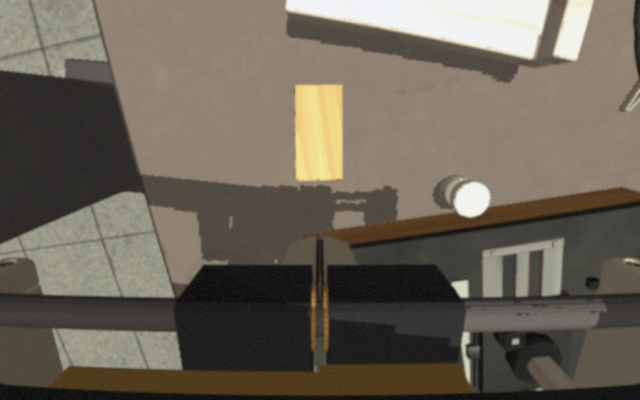

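The white-capped jar is at (468,197), right of the path. The wedge at (319,132) lines up with the finger column (319), and the lathe's wooden edge at about (320,238) leaves room behind the wedge. The slab's rimless corner is at (287,12). I'll refine the fit from this view.

```bash
sed -e 's/w1.npz/w2.npz/' -e 's/w\[:170\]=0;w\[250:\]=0;w\[:,:270\]=0;w\[:,370:\]=0/w[:70]=0;w[195:]=0;w[:,:280]=0;w[:,:][:,360:]=0/' -e '/^s=/,/^    X=/d' fit.py > fit2.py
cat >> fit2.py <<'E'
for px in ([287,12],[297,13],[550,62]): print('slab edge',px,atz(px,.05,K,k1,A))
print('jar',atz([468,197],.042,K,k1,A))
u=np.array([.9987,-.0515]);v=np.array([.0515,.9987]);c=atz([287,12],.05,K,k1,A)[:2];print('foot',c+.018*(u+v))
E
python3 fit2.py | sed -n '/---/,$p'
```

```text
--- fit
0.004313133491481547 [0.537  0.0886 1.6862] yaw 96.60965616739647 thin [0.5324 0.1283] back [0.5417 0.0489]
slab corner [0.5942 0.0706 0.05  ]
lathe [ 0.4759 -0.0178  0.0017] [0.4889 0.0089 0.067 ]
lathe [ 0.4988 -0.0414  0.002 ] [ 0.5068 -0.0097  0.067 ]
2389
slab edge [287, 12] [0.5064 0.1705 0.05  ]
slab edge [297, 13] [0.5133 0.1706 0.05  ]
slab edge [550, 62] [0.6988 0.1614 0.05  ]
jar [0.6633 0.0533 0.042 ]
foot [0.5253 0.1875]
```

{"op": "move_arm", "data": {"deltas": [0,0,0.05,0,0,0,0,0,0,0.1,0,0,0,0,0,0,0.125,0,0,0,0,0,0,0.134,0,0,0,0,0,0,0.134,0,0,0,0,0,0,0.134,0,0,0,0]}}

```text
t: 5.88
tool_pos: [0.5459, 0.0345, 0.0174]
orientation: [2.097, 2.337, 0.003]
force: [0.4, -1.3, 0.8]
opening: 0.0009
gripper_force: 0.0
```

{"op": "move_arm", "data": {"deltas": [0.005,-0.002,0.002,0,0,0,0,0.01,-0.002,0.002,0,0,0,0,0.015,-0.002,0.002,0,0,0,0,0.02,-0.002,0.002,0,0,0,0,0.025,-0.002,0.002,0,0,0,0,0.03,-0.002,0.002,0,0,0,0,0.036,-0.002,0.002,0,0,0,0,0.042,-0.002,0.002,0,0,0,0,0.048,-0.002,0.002,0,0,0,0,0.054,-0.002,0.002,0,0,0,0,0.056,-0.002,0.002,0,0,0,0,0.056,-0.002,0.002,0,0,0,0]}}

```text
t: 7.38
tool_pos: [0.5364, 0.0903, 0.0136]
orientation: [-2.098, -2.338, 0.0]
force: [-0.9, 0.6, 0.0]
opening: 0.0004
gripper_force: 0.0
```

```bash
python3 - <<'E'
from h import *
np.set_printoptions(suppress=True,precision=4)
s=robot.read_state();print(s['tool_pos'],s['force'])
pic,d,K,k1,A=cam('side'); cv2.imwrite('pics/s3.png',cv2.resize(pic[90:290,200:440,::-1],None,fx=3,fy=3,interpolation=cv2.INTER_CUBIC))
E
```

```text
[0.5364 0.0903 0.0136] [-0.9184  0.5972  0.0073]
```

View pics/s3.png

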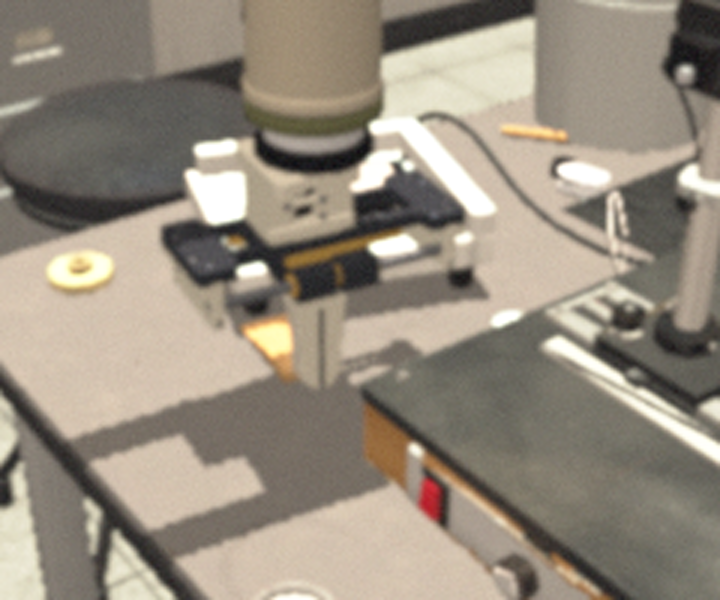

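The wedge, crop pixels (245–290, 325–375), sits in front of the fingers and is heading under the slab corner. I'll go on in small steps and watch the force.

{"op": "move_arm", "data": {"deltas": [0.003,0,0,0,0,0,0,0.006,0,0,0,0,0,0,0.009,0,0,0,0,0,0,0.011,0,0,0,0,0,0,0.011,0,0,0,0,0,0]}}

```text
t: 8.05
tool_pos: [0.5352, 0.1012, 0.0137]
orientation: [-2.098, -2.338, -0.0]
force: [-0.6, 0.9, 1.4]
opening: 0.0008
gripper_force: 0.0
```

{"op": "move_arm", "data": {"deltas": [0.0015,0,0,0,0,0,0,0.003,0,0,0,0,0,0,0.003,0,0,0,0,0,0]}}

```text
t: 8.43
tool_pos: [0.5349, 0.1041, 0.0137]
orientation: [-2.098, -2.338, -0.0]
force: [-0.5, 0.3, 0.9]
opening: 0.0006
gripper_force: 0.0
```

{"op": "move_arm", "data": {"deltas": [0.001,0,0,0,0,0,0,0.002,0,0,0,0,0,0,0.002,0,0,0,0,0,0]}}

```text
t: 8.8
tool_pos: [0.5347, 0.106, 0.0137]
orientation: [2.098, 2.338, 0.0]
force: [-0.2, -1.0, 0.1]
opening: 0.0008
gripper_force: 0.0
```

{"op": "move_arm", "data": {"deltas": [0.001,0,0,0,0,0,0,0.002,0,0,0,0,0,0,0.002,0,0,0,0,0,0]}}

```text
t: 9.18
tool_pos: [0.5345, 0.1081, 0.0136]
orientation: [-2.098, -2.338, -0.0]
force: [0.4, 0.4, -0.5]
opening: 0.0005
gripper_force: 0.0
```

```bash
cat > f.py <<'E'
from h import *
F=[];
for i in range(6):
    F.append(robot.read_state()['force']); robot.read_camera('side')
print(np.mean(F,0).round(2),np.std(F,0).round(2),robot.read_state()['tool_pos'].round(4))
E
python3 f.py
```

```text
[ 0.28 -0.09 -0.12] [0.41 0.31 0.48] [0.5345 0.1079 0.0136]
```

Still free. I'll continue.

{"op": "move_arm", "data": {"deltas": [0.001,0,0,0,0,0,0,0.002,0,0,0,0,0,0,0.002,0,0,0,0,0,0]}}

```text
t: 9.85
tool_pos: [0.5343, 0.11, 0.0136]
orientation: [-2.098, -2.338, -0.0]
force: [0.8, 1.0, -0.2]
opening: 0.0007
gripper_force: 0.0
```

{"op": "move_arm", "data": {"deltas": [0.001,0,0,0,0,0,0,0.002,0,0,0,0,0,0,0.002,0,0,0,0,0,0]}}

```text
t: 10.22
tool_pos: [0.5341, 0.1116, 0.0136]
orientation: [2.098, 2.338, -0.001]
force: [0.2, -2.8, -0.3]
opening: 0.0002
gripper_force: 1.8
```

```bash
python3 f.py
```

```text
[ 0.28 -4.16  0.03] [0.27 0.81 0.53] [0.5341 0.1117 0.0137]
```

{"op": "move_arm", "data": {"deltas": [0.0007,0,0,0,0,0,0,0.0007,0,0,0,0,0,0]}}

```text
t: 10.78
tool_pos: [0.534, 0.1122, 0.0136]
orientation: [2.098, 2.338, -0.001]
force: [0.3, -5.7, 0.4]
opening: 0.0003
gripper_force: 2.9
```

```bash
python3 f.py
```

```text
[ 0.51 -6.01 -0.04] [0.48 0.3  0.43] [0.5341 0.1122 0.0137]
```

{"op": "move_arm", "data": {"deltas": [0.0006,0,0,0,0,0,0,0.0006,0,0,0,0,0,0]}}

```text
t: 11.32
tool_pos: [0.534, 0.1125, 0.0137]
orientation: [2.098, 2.337, -0.001]
force: [0.5, -7.8, -0.9]
opening: 0.0004
gripper_force: 3.7
```

```bash
python3 f.py
```

```text
[ 0.42 -7.43 -0.14] [0.35 0.42 0.49] [0.5341 0.1125 0.0136]
```

{"op": "move_arm", "data": {"deltas": [-0.006,0,0,0,0,0,0,-0.014,0,0,0,0,0,0,-0.014,0,-0.05,0,0,0,0,-0.014,0,-0.1,0,0,0,0,0.02,-0.001,-0.12,0,0,0,0,0.076,-0.001,-0.12,0,0,0,0,0.076,-0.001,-0.08,0,0,0,0,0.076,-0.001,-0.07,0,0,0,0,0.076,-0.001,-0.07,0,0,0,0]}}

```text
t: 12.75
tool_pos: [0.524, 0.1879, 0.0828]
orientation: [-2.098, -2.336, 0.003]
force: [-0.6, -0.1, -0.0]
opening: 0.0004
gripper_force: 0.0
```

```bash
python3 f.py; python3 - <<'E'
from h import *
pic,d,K,k1,A=cam('side'); a=pic[90:290,200:440,::-1]; cv2.imwrite('pics/s4.png',cv2.resize(a,None,fx=3,fy=3,interpolation=cv2.INTER_CUBIC))
E
```

```text
[ 0.23 -0.08  0.05] [0.73 0.26 0.24] [0.5256 0.1885 0.0848]
```

View pics/s4.png

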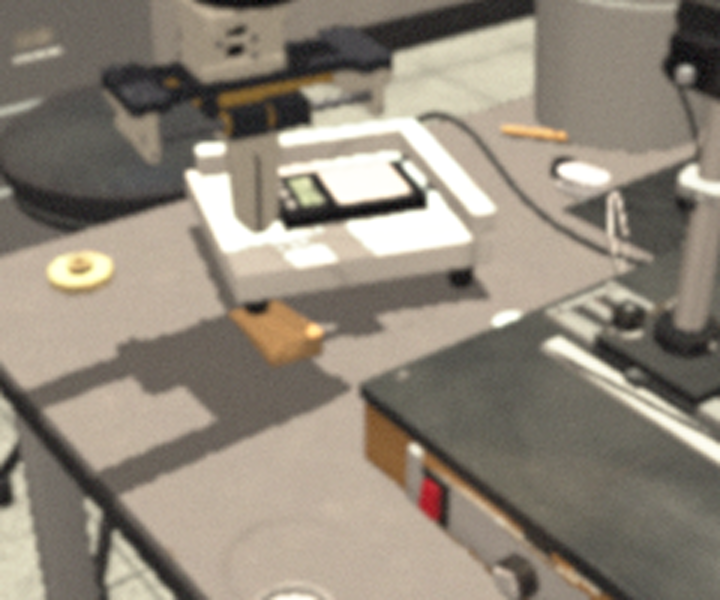

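The wedge at (275,335) sits under the short foot at (258,303), and the fingertips hover over the corner. Now I'll press.

{"op": "move_arm", "data": {"deltas": [0,0,0.01,0,0,0,0,0,0,0.018,0,0,0,0,0,0,0.021,0,0,0,0,0,0,0.023,0,0,0,0,0,0,0.023,0,0,0,0]}}

```text
t: 13.72
tool_pos: [0.5241, 0.1885, 0.0612]
orientation: [-2.098, -2.338, 0.002]
force: [-6.5, -2.8, 10.4]
opening: 0.0004
gripper_force: 5.2
```

{"op": "move_arm", "data": {"deltas": [0,0,0.001,0,0,0,0,0,0,0.001,0,0,0,0]}}

```text
t: 13.98
tool_pos: [0.5241, 0.1885, 0.0611]
orientation: [-2.097, -2.338, 0.002]
force: [-11.5, -2.8, 18.3]
opening: 0.0004
gripper_force: 9.1
```

```bash
python3 f.py
```

```text
[-11.08  -3.01  18.04] [0.79 0.23 0.55] [0.5241 0.1885 0.0611]
```

{"op": "move_arm", "data": {"deltas": [0,-0.0012,0,0,0,0,0,0,-0.0012,0,0,0,0,0,0,-0.0012,0,0,0,0,0]}}

```text
t: 14.65
tool_pos: [0.5241, 0.1885, 0.0612]
orientation: [2.098, 2.338, 0.001]
force: [-3.8, -2.4, 11.3]
opening: 0.0006
gripper_force: 6.4
```

```bash
python3 f.py
```

```text
[-5.03 -2.1  12.73] [0.72 0.31 0.76] [0.524  0.1885 0.0612]
```

{"op": "move_arm", "data": {"deltas": [0,-0.001,0.0005,0,0,0,0,0,-0.0016,0.0013,0,0,0,0,0,-0.0016,0.0013,0,0,0,0,0,-0.0016,0.0013,0,0,0,0]}}

```text
t: 15.45
tool_pos: [0.524, 0.1885, 0.0611]
orientation: [2.096, 2.336, 0.005]
force: [-2.6, -2.1, 15.7]
opening: 0.0003
gripper_force: 8.2
```

```bash
python3 f.py
```

```text
[-3.01 -2.71 16.28] [0.36 0.48 0.6 ] [0.524  0.1885 0.0611]
```

The corner holds: TCP z stayed at 61.1–61.2 mm from 10 to 18 N. Next I'll lift clear and check.

{"op": "move_arm", "data": {"deltas": [0,0,-0.002,0,0,0,0,0,0,-0.01,0,0,0,0,0,0,-0.05,0,0,0,0,-0.03,-0.06,-0.1,0,0,0,0,-0.08,-0.06,-0.13,0,0,0,0,-0.09,-0.06,-0.14,0,0,0,0,-0.09,-0.06,-0.14,0,0,0,0,-0.09,-0.06,-0.14,0,0,0,0]}}

```text
t: 16.75
tool_pos: [0.4715, 0.0929, 0.1974]
orientation: [-2.098, -2.337, 0.001]
force: [-0.6, -0.4, -0.5]
opening: 0.0006
gripper_force: 0.0
```

```bash
python3 f.py; python3 - <<'E'
from h import *
pic,d,K,k1,A=cam('wrist'); cv2.imwrite('pics/w5.png',pic[...,::-1]); np.savez('w5.npz',pic=pic,d=d,K=K,k1=k1,A=A)
P=cloud(d,K,k1,A); k=(d>0)&(abs(P[...,2]-.05)<.008)&(P[...,1]>.165)&(P[...,0]>.5)&(P[...,0]<.7); Q=P[k]
if len(Q)>50: print('top plane',np.linalg.lstsq(np.c_[Q[:,:2]-Q[:,:2].mean(0),np.ones(len(Q))],Q[:,2],rcond=None)[0].round(4))
E
```

```text
[-0.06 -0.39 -0.07] [0.38 0.34 0.52] [0.4716 0.0929 0.1975]
top plane [0.0064 0.0102 0.0512]
```

View pics/w5.png

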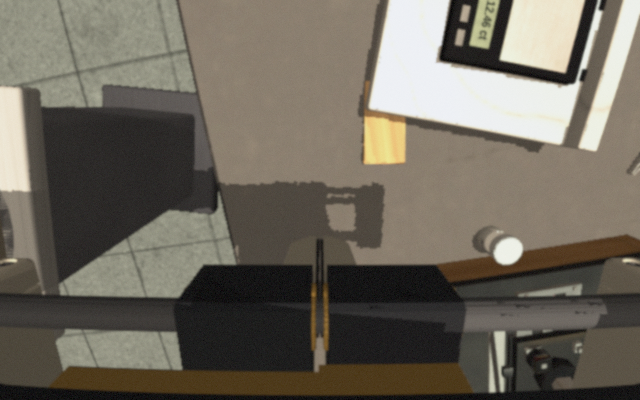

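The wedge sticks out under the corner at (384,140), with the slab corner at (369,107). The scale and jar look unmoved. One numeric check before handing in.

```bash
python3 - <<'E'
from h import *
z=np.load('w5.npz');K,k1,A=z['K'],float(z['k1']),z['A']
for p,h in(([369,107],.05),([579,148],.05),([363,164],.018),([405,163],.018),([508,248],.042)): print(p,atz(p,h,K,k1,A).round(4))
P=cloud(z['d'],K,k1,A)
for uv in ([376,100],[385,85],[400,20],[470,110],[560,130],[300,120]): print(uv,P[uv[1]-2:uv[1]+3,uv[0]-2:uv[0]+3].mean((0,1)).round(4))
E
```

```text
[369, 107] [0.5054 0.173  0.05  ]
[579, 148] [0.7039 0.1609 0.05  ]
[363, 164] [0.5117 0.1186 0.018 ]
[405, 163] [0.5534 0.1244 0.018 ]
[508, 248] [0.6664 0.0544 0.042 ]
[376, 100] [0.5104 0.1795 0.0512]
[385, 85] [0.5141 0.1915 0.0633]
[400, 20] [0.5185 0.2418 0.0635]
[470, 110] [0.5935 0.181  0.0514]
[560, 130] [0.6802 0.1744 0.051 ]
[300, 120] [0.4442 0.1539 0.0012]
```

```bash
python3 -c "
from plant import robot
print(robot.close_job())"
```

```text
the job is handed in; nothing more can be done
None
```

The wedge is snug under the short foot and the corner did not sink under an 18 N press. The slab top is still about 50 mm up near that corner, the scale and jar look undisturbed, and the job is handed in.

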